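# Dress the bare post of a vial jig

### The arm

A 6-joint arm with a two-finger parallel gripper is mounted at the origin on the work surface. World frame = base frame: x ahead of the robot, y to its left, z up, the work surface at z = 0. Lengths are in m, angles in degrees, forces in N, time in s.
With the tool pointing down it reaches from about 0.25 to 0.725 m from the base axis. Payload 9.7 kg.
Tool frame: the origin (TCP) lies at the very end of the fingers, on their centre line; the grasp point (between the pads) lies 19 mm behind it (bot.hold_point_z is the distance from the TCP to the grasp point, in m); z points along the fingers, y is the line along which they close (so a half turn about z gives the same grasp; the last joint's range is limited). The gripper opens to 85 mm and grips with 20 to 120 N. Pads are 22 mm wide; open, the fingers measure 114 mm over their backs; the gripper's body (76 mm by 85 mm) begins 54 mm behind the grasp point. The pads swing forward as they close: fully open they stand 13 mm farther back than shut.
Start: joints at [69.958, 4.979, 10.078, 95.1, 0, 90], TCP at [0.188, 0.517, 0.231] pointing down, gripper open.
Joint ranges: [-179.16, 179.16], [-48.56, 103.87], [-65.8, 70.77], [-126.05, 130.52], [-82.76, 87.17], [-180, 180]. Speed limits (degrees/s): [127.2, 127.2, 147.25, 180, 180, 180].

### API

Orientations are given as [roll, pitch, yaw] about the fixed x, y, z axes, in that order (R = Rz(yaw) Ry(pitch) Rx(roll)).
In Python, from workcell import bot gives the robot as it stands.
- The arm moves only by the tool play_rows, never from a script. Its argument "targets" is a list of rows, each an object with "grip": the closure in counts, from 0 (fully open) to 255 (shut); "linear": the shift along the world's x, y, z in cm, a list of three; "delta_rot": the turn, a rotation vector about the world's x, y, z in rad, a list of three. A call has 1 to 10 rows; each row is the pose to reach, as a shift and turn from the pose commanded when the call began; what a row does not reach only later rows make up. A row lasts 1/10 s, in which the tool goes at most 50 mm and 8.59 degrees, less where a joint would pass 70% of its speed; a pose out of reach is approached as far as the arm can. A call with a gripper value outside its range is refused whole. The fingers move at their own pace and stop on an object; "force" is the grip in N (left out, the last holds). Time passes only in rows, so rows that repeat a pose let the fingers close. It gives the time, the measured TCP pose, the force, the opening and the grip force at its end, in the units of the state.
- bot.get_obs(): the state, without advancing time (a new reading comes with each control period).
- bot.camera(name): name is "scene" or "top"; returns a dict with "color" (400x640x3 uint8, red, green, blue), "range_z" (400x640 float32, m along the optical axis (not along the pixel's ray), 0 where there is no reading), "fov_y" (degrees; the focal length in pixels is half the picture's height over the tangent of half this angle, whatever the lens; pixels are square), "cx", "cy" (the principal point, pixels), "world_to_cam" (4x4, takes a point from world to camera coordinates). Camera axes: x right, y up, looking along -z (the intrinsics and any distortion apply to the point x, -y, -z); pixel columns grow to the right and rows downward; lengths in m; the calibration is good to about 2 mm. A picture is of the moment at which its call begins.
- bot.job_done(): hands the job in; it is judged then, once.
Trained networks look in a picture, given as the dict that the camera call returned (one of the last four; its "shot" number tells which), for a name from the list of things; names that differ only in an ending like _2 or _b are one class to them, and where a whole thing is asked for, a point or a joint stands for the part that bears it (a point fixed in the world has none). Each returns a list of dicts, best first, with "conf" (0 to 1); they miss things now and then, are a little off and sometimes report something else, mostly with a low value. They report only what shows in the picture. A call takes as long as a camera call. They do not tell look-alikes from the thing itself.
- bot.search_frame(picture, target): "box" ([left, top, right, bottom] in pixels, round what is visible of it).
- bot.trace(picture, target): "pixels" (400x640 bool, what is visible of it) and "box" ([left, top, right, bottom] in pixels, round what is visible of it).
- bot.pinpoint(picture, target): "pixel" ([column, row] in pixels: a listed point, or the origin of a listed thing).
The state is a dict: "time": time; "q": joint angles; "qd": joint speeds; "joint_efforts": joint torques, N m; "ee_pos": TCP position; "tcp_rot": TCP orientation; "wrist_force": force on the tool from outside, world axes, zero at the start; "torque": the same for the moment, N m; "opening": finger opening in m; "grasp_force": force on a finger pad.
Only numpy, scipy, OpenCV 4.12 (cv2) and the standard library are available. Lean on these libraries where they do the work, as an engineer would, in place of code of your own. Each camera call takes 0.05 s, during which the arm holds its last target. There are 200 camera calls.

### The job

One post of the clear vial jig is still bare. Thread the tall spacer onto it first, then the flat washer, then the flanged bushing with its flange down, so that they stack up like the ones on the other three posts. Use the right parts, and leave the short spacer, the hexagon nut and the loose vial where they are.

Things in the scene. Friction and masses are not known exactly. Their poses are not given: they have to be found in the camera images.
- jig: Fixed vial jig: clear plate 160 x 210 mm (x, y), top 30 mm above the bench; ten glass vials (22 mm across, 40 tall) in two rows along x at y = 0 and -28 mm; a steel post near each corner at x +-50, y +-75 mm. Three carry a finished stack (54 mm wide); the one at x +50, y +75 (far from the robot, its left) is bare. Yaw up to 0.3 rad. Origin: centre of the underside, z up.
- post_foot (a point): Foot of the bare post, on its axis, on the plate's top face. The post is 12 mm across and 58 mm tall above this point, its top 8 mm tapered to 5 mm across. Axes as the jig's.
- post_tip (a point): Top end of the bare post, on its axis, 58 mm above post_foot.
- spacer: Tall spacer: a plain aluminium tube standing on the bench, 42 mm outside, 26 mm bore, 25 mm tall. Origin: on its axis at the underside; z up along the axis. About 50 g.
- washer: Flat washer: an aluminium ring lying on the bench, 54 mm outside, 26 mm hole, 8 mm thick. Origin: on its axis at the underside; z up along the axis. About 40 g.
- bushing: Flanged bushing, aluminium, standing flange down: flange 50 mm across and 6 mm thick, above it a barrel 38 mm across, 20 mm tall in all, 26 mm bore right through. Origin: on its axis at the underside of the flange; z up along the axis. About 50 g.
- short_spacer: Bystander: a short aluminium spacer, 42 mm outside, 26 mm bore, but only 12 mm tall. Origin: centre of its underside.
- nut: Bystander: an aluminium hexagon nut with a small dark hole, 36 mm across flats, 14 mm tall. Origin: centre of its underside.
- vial: Bystander: a loose empty glass vial standing on the bench, 22 mm across, 40 mm tall. Origin: centre of its underside.
Things that resemble listed ones, but are neither listed nor needed, are in the scene too. Leave any yellow look-alike of the washer alone.

How it is judged:
By the outcome, as a careful person would: the job done as asked, in the order asked, and still so for the second after the job is handed in, with the robot touching nothing.
It also fails if it takes over 72 s, if anything falls off the work surface, if the arm or the gripper's body presses on something with over 40 N, if the wrist force passes 120 N, or if a joint passes its speed limit or range.

## Working session

There is one attempt and no reset: what is moved stays moved. The work goes in short steps, Python scripts to look and compute and a tool call to move; the robot and the scene stay as the last step left them, time stands still between calls to the robot, and variables do not carry over. Pictures are saved under pics/ and viewed, at most 10 in all, crops included, and the job is handed in when it is done.

Besides the shell and the picture viewer there is one more tool, called after "Emit:" as name(argument=value, ...) on one line, values as JSON. play_rows: Moves the arm, as the interface text tells. Its arguments: {"type":"object","properties":{"targets":{"type":"array","items":{"type":"object","properties":{"grip":{"type":"number"},"linear":{"type":"array","items":{"type":"number"}},"delta_rot":{"type":"array","items":{"type":"number"}}}}},"force":{"type":"number"}},"required":["targets"]}

```bash
mkdir -p pics; cat > h.py <<'E'
import numpy as np, cv2
from workcell import bot
def K(p):
    f=200/np.tan(np.radians(p["fov_y"])/2); return f,p["cx"],p["cy"]
def ray(p,u,v):
    f,cx,cy=K(p); T=np.linalg.inv(p["world_to_cam"])
    return T[:3,3], T[:3,:3]@np.array([(u-cx)/f,-(v-cy)/f,-1.0])
def atz(p,u,v,z):
    o,d=ray(p,u,v); return o+d*(z-o[2])/d[2]
def cloud(p):
    v,u=np.mgrid[0:400,0:640]; f,cx,cy=K(p); z=p["range_z"]
    c=np.stack([(u-cx)/f*z,-(v-cy)/f*z,-z],-1); T=np.linalg.inv(p["world_to_cam"])
    w=c@T[:3,:3].T+T[:3,3]; w[z<=0]=np.nan; return w
def proj(p,P):
    f,cx,cy=K(p); c=p["world_to_cam"]@np.append(P,1); return [cx+f*c[0]/-c[2], cy-f*c[1]/-c[2]]
def save(n,img): cv2.imwrite("pics/"+n,img[...,::-1])
E
python3 - <<'E'
from h import *
np.set_printoptions(precision=4,suppress=True)
P={n:bot.camera(n) for n in("top","scene")}
for n,p in P.items():
    save(n+".png",p["color"]); print(n,[k for k in p],p["fov_y"],p["cx"],p["cy"],np.linalg.inv(p["world_to_cam"])[:3,3])
    W=cloud(p)
    for t in "jig post_foot post_tip spacer washer bushing short_spacer nut vial".split():
        r=bot.pinpoint(p,t)[:4]; b=bot.trace(p,t)[:4]
        print(t,[(np.round(x["pixel"],1),round(x["conf"],2)) for x in r])
        for x in b:
            w=W[x["pixels"]]; print("   box",np.round(x["box"]),round(x["conf"],2),"mean",np.nanmedian(w,0),"zmax",np.nanpercentile(w[:,2],95))
print(bot.get_obs())
E
```

```text
top ['color', 'range_z', 'fov_y', 'cx', 'cy', 'world_to_cam', 'shot'] 44.56279813087483 314.12600844575775 205.62015766031234 [0.2752 0.1273 1.1084]
jig [(array([417.6, 193.1]), 0.93)]
   box [369. 152. 474. 231.] 0.76 mean [ 0.5114 -0.1208  0.0316] zmax 0.08328546741197257
   box [202. 207. 228. 232.] 0.57 mean [0.4526 0.3454 0.0067] zmax 0.010817674446647108
post_foot [(array([387.6, 173.7]), 0.83)]
   box [373. 149. 476. 235.] 0.82 mean [ 0.5116 -0.1207  0.0316] zmax 0.0832533384262244
post_tip [(array([388.5, 170.4]), 0.96)]
   box [370. 152. 475. 229.] 0.89 mean [ 0.5115 -0.1208  0.0316] zmax 0.08325519544310982
   box [262. 161. 279. 184.] 0.52 mean [0.5616 0.2311 0.0127] zmax 0.01624761408431694
   box [315. 227. 320. 239.] 0.19 mean [0.4226 0.1127 0.0379] zmax 0.042324654568600906
spacer [(array([211.4, 170.8]), 0.73)]
   box [202. 162. 225. 181.] 0.53 mean [0.564 0.358 0.022] zmax 0.02726229658772948
washer [(array([217.4, 259.4]), 0.8), (array([175.8, 209.6]), 0.76), (array([209.9, 218.6]), 0.64)]
   box [199. 207. 228. 233.] 0.91 mean [0.4484 0.3471 0.0069] zmax 0.01089535
[... 2607 characters left out ...]
0.68)]
   box [364. 244. 383. 257.] 0.58 mean [0.5691 0.2321 0.0117] zmax 0.01416706900327107
vial [(array([329.5, 202.2]), 0.58)]
   box [324. 191. 332. 207.] 0.63 mean [0.4344 0.1122 0.0246] zmax 0.038955387743608405
{'time': 1.9, 'q': array([69.9588,  4.98  , 10.0787, 95.0992, -0.0015, 89.9989]), 'qd': array([-0.0432,  0.0444, -0.0083,  0.1203,  0.0458,  0.019 ]), 'joint_efforts': array([ -0.0016, -52.0095,  46.4853,   0.0019,   0.    ,   0.    ]), 'ee_pos': array([0.1885, 0.5167, 0.2313]), 'tcp_rot': array([-179.9995,    0.0015,  159.9599]), 'wrist_force': array([-1.0287, -0.2785, -0.9396]), 'torque': array([-0.0052, -0.0013,  0.027 ]), 'grasp_force': 0.0, 'opening': 0.08555207007507434}
```

```bash
python3 - <<'E'
import cv2,numpy as np
t=cv2.imread("pics/top.png")[140:285,145:345]; s=cv2.imread("pics/top.png")[140:245,355:490]
cv2.imwrite("pics/t1.png",cv2.resize(t,None,fx=4,fy=4,interpolation=3))
sc=cv2.imread("pics/scene.png")[165:280,170:490]
cv2.imwrite("pics/s1.png",cv2.resize(sc,None,fx=2.5,fy=2.5,interpolation=3))
E
```

```text
(no output)
```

View pics/t1.png

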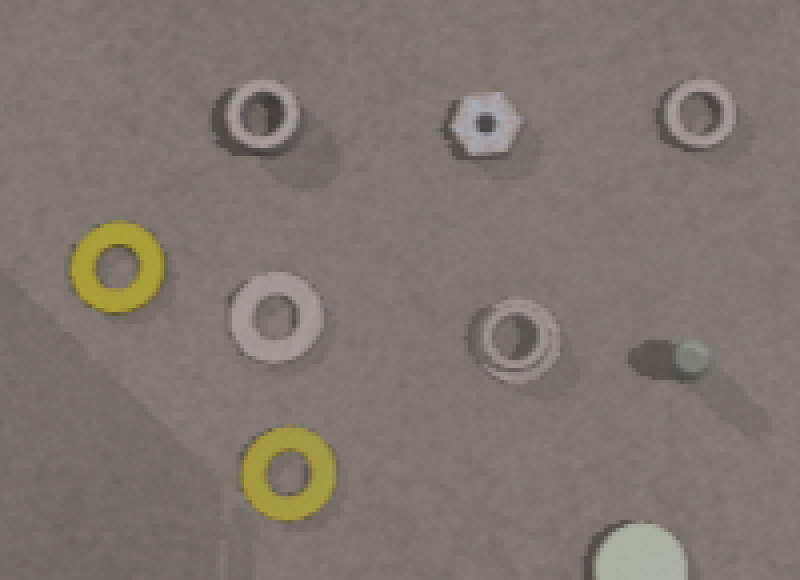

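View pics/s1.png

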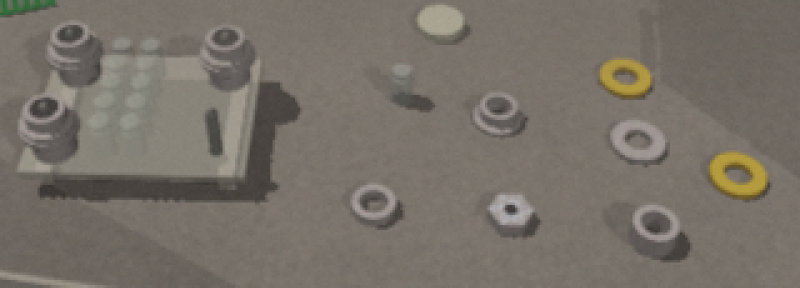

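Top view: grey tall spacer (211,169), grey washer (214,219), bushing (274,224). Possible confusions are the short spacer (320,168), the nut (266,171), and the yellow washers at (174,207) and (217,259). The bare post is at about (388,171). I choose the grey washer and the spacer that shows a deep bore and long shadow.

```bash
cat > m.py <<'E'
from h import *
np.set_printoptions(precision=4,suppress=True)
def tri(a,b):
    A=np.zeros((3,3));y=np.zeros(3)
    for o,d in(a,b):
        d=d/np.linalg.norm(d);M=np.eye(3)-np.outer(d,d);A+=M;y+=M@o
    return np.linalg.solve(A,y)
def face(W,c,zlo,zhi,r=.04):
    m=(np.hypot(W[...,0]-c[0],W[...,1]-c[1])<r)&(W[...,2]>zlo)&(W[...,2]<zhi)
    q=W[m]; (x,y),R=cv2.minEnclosingCircle(q[:,:2].astype(np.float32)); return np.array([x,y,np.median(q[:,2]),R,len(q)])
E
python3 - <<'E'
from m import *
P=[bot.camera(n) for n in("top","scene")]; Ws=[]
for p in P:
    W=cloud(p); 
    for (x,y) in [(.5,.28),(.4,.27),(.6,.17)]:
        m=np.hypot(W[...,0]-x,W[...,1]-y)<.02; print("bench",np.nanmedian(W[m][:,2]))
    Ws.append(W)
for n,c,h in [("spacer",(.565,.358),.025),("washer",(.45,.348),.008),("bush",(.446,.211),.02),("short",(.577,.107),.012)]:
    for p,W in zip(P,Ws): print(n,face(W,c,h-.003,h+.005))
for t in("post_tip","post_foot"):
    r=[bot.pinpoint(p,t)[0]["pixel"] for p in P]; X=tri(*[ray(p,*u) for p,u in zip(P,r)])
    print(t,X,[np.array(proj(p,X))-u for p,u in zip(P,r)],[atz(p,*u,.088 if t=="post_tip" else .03) for p,u in zip(P,r)])
# stacks
for p,W in zip(P,Ws):
    m=(W[...,2]>.078)&(W[...,0]>.3)&(W[...,2]<.095)
    n,l,st,ce=cv2.connectedComponentsWithStats(m.astype(np.uint8))
    for i in range(1,n):
        if st[i,4]>8:
            q=W[l==i];(x,y),R=cv2.minEnclosingCircle(q[:,:2].astype(np.float32));print("stack",x,y,np.median(q[:,2]),R,st[i,4])
im=P[0]["color"][150:240,190:300]; save("c1.png",cv2.resize(im,None,fx=6,fy=6,interpolation=3))
E
```

```text
bench -0.0008317497044582067
bench -0.0007610128321288157
bench -0.0006829817682342254
bench -0.002210522968266515
bench -0.002183943239006003
bench -0.0021692390194287814
spacer [  0.5642   0.3584   0.0247   0.0209 128.    ]
spacer [  0.5665   0.3596   0.0232   0.0212 107.    ]
washer [  0.4514   0.3506   0.0076   0.0304 283.    ]
washer [  0.4514   0.3489   0.0062   0.027  150.    ]
bush [ 0.438   0.211   0.0195  0.0187 94.    ]
bush [ 0.4401  0.2126  0.0183  0.019  47.    ]
short [  0.5714   0.108    0.0115   0.0207 121.    ]
short [ 0.574   0.1086  0.0102  0.0208 98.    ]
post_tip [ 0.5553 -0.0423  0.081 ] [array([-1.5874,  0.3086]), array([-1.5527, -0.2312])] [array([ 0.5541, -0.0446,  0.088 ]), array([ 0.5618, -0.0361,  0.088 ])]
post_foot [ 0.5499 -0.0451  0.0359] [array([-1.052 ,  0.1991]), array([-1.0322, -0.1446])] [array([ 0.552 , -0.0484,  0.03  ]), array([ 0.5449, -0.0446,  0.03  ])]
stack 0.9046320915222168 0.6840266585350037 0.07965912156250865 0.015106497332453728 24
stack 0.9176907539367676 0.6582560539245605 0.07920757252731736 0.014270944520831108 19
stack 0.917178
[... 3180 characters left out ...]
k 0.8098145127296448 -0.4273661971092224 0.08933086497289011 0.014881312847137451 44
stack 0.8326506018638611 -0.35394740104675293 0.08695678216297481 0.030748751014471054 264
stack 0.8440303802490234 -0.3342858850955963 0.08645828523383248 0.0361788235604763 287
stack 0.8699744939804077 -0.40640032291412354 0.08661399195353758 0.018232854083180428 146
stack 0.7721943855285645 0.358239084482193 0.083232848193602 0.03319155052304268 311
stack 0.7438121438026428 0.5448367595672607 0.07864920701615974 0.006198813207447529 9
stack 0.7583476305007935 0.5440120697021484 0.07847072493067575 0.004992397502064705 9
stack 0.8436189293861389 0.5447618961334229 0.07905319134208277 0.004540461115539074 9
```

View pics/c1.png

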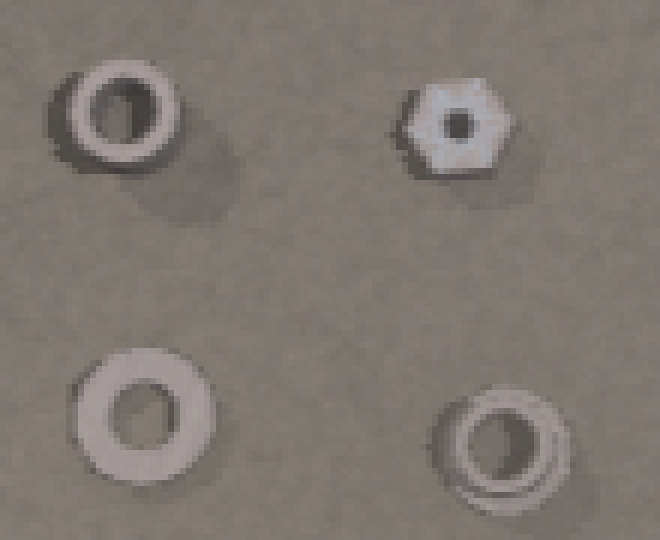

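The close crop confirms the choice: tall spacer at (211,169), grey washer at (214,219), bushing at (274,224). Heights corrected for bench bias come out at 25.5 mm for the spacer and 83.5 mm for the stacks, so both fit the text. Next I move above the spacer at (0.5653, 0.359).

Emit:
play_rows(targets=[{"grip": 0,"linear": [37.7,-15.8,-13]},{"grip": 0,"linear": [37.7,-15.8,-13]},{"grip": 0,"linear": [37.7,-15.8,-13]},{"grip": 0,"linear": [37.7,-15.8,-13]},{"grip": 0,"linear": [37.7,-15.8,-13]},{"grip": 0,"linear": [37.7,-15.8,-13]},{"grip": 0,"linear": [37.7,-15.8,-13]},{"grip": 0,"linear": [37.7,-15.8,-13]},{"grip": 0,"linear": [37.7,-15.8,-13]},{"grip": 0,"linear": [37.7,-15.8,-13]}], force=30)

```text
validation failed for argument at $.ta...
```

Emit:
play_rows(targets=[{"grip": 0,"linear": [37.7,-15.8,-13],"delta_rot": [0,0,0]},{"grip": 0,"linear": [37.7,-15.8,-13],"delta_rot": [0,0,0]},{"grip": 0,"linear": [37.7,-15.8,-13],"delta_rot": [0,0,0]},{"grip": 0,"linear": [37.7,-15.8,-13],"delta_rot": [0,0,0]},{"grip": 0,"linear": [37.7,-15.8,-13],"delta_rot": [0,0,0]},{"grip": 0,"linear": [37.7,-15.8,-13],"delta_rot": [0,0,0]},{"grip": 0,"linear": [37.7,-15.8,-13],"delta_rot": [0,0,0]},{"grip": 0,"linear": [37.7,-15.8,-13],"delta_rot": [0,0,0]},{"grip": 0,"linear": [37.7,-15.8,-13],"delta_rot": [0,0,0]},{"grip": 0,"linear": [37.7,-15.8,-13],"delta_rot": [0,0,0]}], force=30)

```text
time: 3.2
ee_pos: [0.5678, 0.3561, 0.0985]
tcp_rot: [-179.8, -0.1, 159.7]
wrist_force: [-0.3, 0.1, -0.1]
opening: 0.0852
grasp_force: 0.0
```

Emit:
play_rows(targets=[{"grip": 0,"linear": [0,0,-2],"delta_rot": [0,0,0]},{"grip": 0,"linear": [0,0,-5],"delta_rot": [0,0,0]},{"grip": 0,"linear": [0,0,-8],"delta_rot": [0,0,0]},{"grip": 0,"linear": [0,0,-9.8],"delta_rot": [0,0,0]},{"grip": 0,"linear": [0,0,-9.8],"delta_rot": [0,0,0]},{"grip": 0,"linear": [0,0,-9.8],"delta_rot": [0,0,0]}])

```text
time: 3.8
ee_pos: [0.5652, 0.3591, 0.0041]
tcp_rot: [180.0, 0.0, 160.0]
wrist_force: [-0.2, 0.1, 1.5]
opening: 0.0855
grasp_force: 0.0
```

```bash
python3 - <<'E'
from m import *
p=bot.camera("scene"); save("g1.png",cv2.resize(p["color"][200:290,370:490],None,fx=5,fy=5,interpolation=3)); print(bot.get_obs()["ee_pos"])
E
```

```text
[0.5658 0.3594 0.005 ]
```

View pics/g1.png

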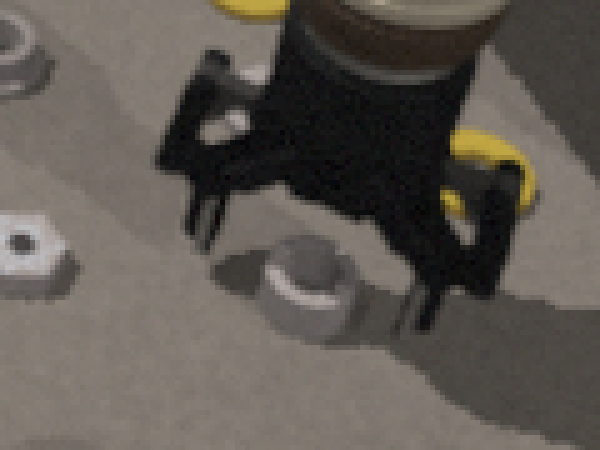

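The spacer at crop (310,285), which is picture (432,257), is centred between the open fingers. I close on it.

Emit:
play_rows(targets=[{"grip": 200,"linear": [0,0,0],"delta_rot": [0,0,0]},{"grip": 200,"linear": [0,0,0],"delta_rot": [0,0,0]},{"grip": 200,"linear": [0,0,0],"delta_rot": [0,0,0]},{"grip": 200,"linear": [0,0,0],"delta_rot": [0,0,0]},{"grip": 200,"linear": [0,0,0],"delta_rot": [0,0,0]},{"grip": 200,"linear": [0,0,0],"delta_rot": [0,0,0]},{"grip": 200,"linear": [0,0,0],"delta_rot": [0,0,0]},{"grip": 200,"linear": [0,0,0],"delta_rot": [0,0,0]}], force=30)

```text
time: 4.65
ee_pos: [0.5659, 0.3589, 0.0042]
tcp_rot: [179.9, 0.0, 160.0]
wrist_force: [-0.8, -0.3, 5.5]
opening: 0.0404
grasp_force: 31.0
```

Emit:
play_rows(targets=[{"grip": 200,"linear": [0,0,4],"delta_rot": [0,0,0]},{"grip": 200,"linear": [0,0,8],"delta_rot": [0,0,0]},{"grip": 200,"linear": [0,0,12],"delta_rot": [0,0,0]},{"grip": 200,"linear": [0,-2,14.5],"delta_rot": [0,0,0]},{"grip": 200,"linear": [-0.5,-6,14.5],"delta_rot": [0,0,0]},{"grip": 200,"linear": [-1,-10,14.5],"delta_rot": [0,0,0]},{"grip": 200,"linear": [-1,-14,14.5],"delta_rot": [0,0,0]},{"grip": 200,"linear": [-1,-18,14.5],"delta_rot": [0,0,0]},{"grip": 200,"linear": [-1,-22,14.5],"delta_rot": [0,0,0]},{"grip": 200,"linear": [-1,-25,14.5],"delta_rot": [0,0,0]}])

```text
time: 5.65
ee_pos: [0.5551, 0.1065, 0.1483]
tcp_rot: [-180.0, 0.0, 159.9]
wrist_force: [0.6, -0.6, -1.3]
opening: 0.0401
grasp_force: 30.7
```

Emit:
play_rows(targets=[{"grip": 200,"linear": [0,-4,0],"delta_rot": [0,0,0]},{"grip": 200,"linear": [0,-8,0],"delta_rot": [0,0,0]},{"grip": 200,"linear": [0,-11,0],"delta_rot": [0,0,0]},{"grip": 200,"linear": [0,-13.5,0],"delta_rot": [0,0,0]},{"grip": 200,"linear": [0,-15,0],"delta_rot": [0,0,0]},{"grip": 200,"linear": [0,-15.2,0],"delta_rot": [0,0,0]},{"grip": 200,"linear": [0,-15.2,0],"delta_rot": [0,0,0]},{"grip": 200,"linear": [0,-15.2,0],"delta_rot": [0,0,0]}])

```text
time: 6.45
ee_pos: [0.5555, -0.0424, 0.1482]
tcp_rot: [180.0, -0.0, 160.0]
wrist_force: [0.6, -0.3, -1.0]
opening: 0.04
grasp_force: 30.7
```

```bash
python3 - <<'E'
from m import *
P=[bot.camera(n) for n in("top","scene")]
for p in P:
    r=bot.pinpoint(p,"spacer")[:2]; print([(x["pixel"],x["conf"],atz(p,*x["pixel"],.145)) for x in r]); W=cloud(p); print(face(W,(.555,-.043),.163,.178))
o=bot.get_obs();print(o["ee_pos"],o["opening"],o["grasp_force"],o["q"],o["wrist_force"])
p=P[1];save("g2.png",cv2.resize(p["color"][120:260,150:330],None,fx=4,fy=4,interpolation=3))
E
```

```text
[([394.7, 162.0], 0.59, array([ 0.5505, -0.0426,  0.145 ]))]
[  0.549   -0.0362   0.1682   0.0282 140.    ]
[([251.7, 185.4], 0.57, array([ 0.5445, -0.0428,  0.145 ]))]
[  0.5607  -0.0441   0.1676   0.0351 214.    ]
[ 0.5555 -0.0425  0.1482] 0.04057475654198992 30.674632440204732 [-4.377   5.0709  0.9904 85.9244  0.0029 15.5995] [ 0.3818 -0.7076 -0.2244]
```

View pics/g2.png

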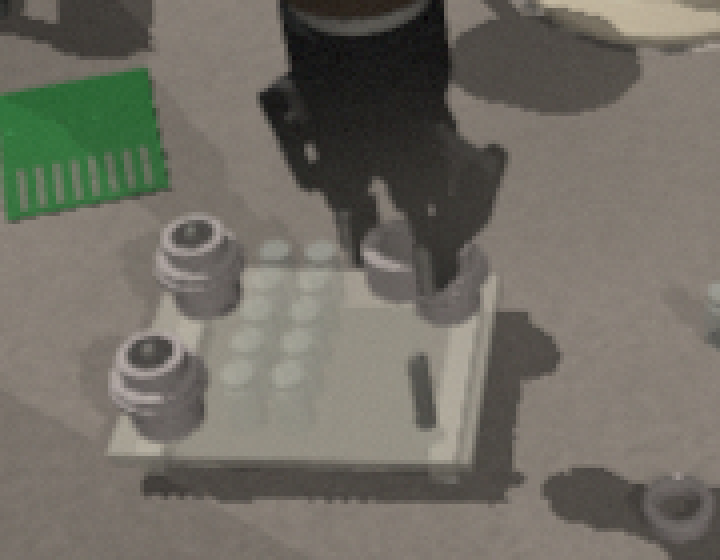

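The spacer hangs upright in the fingers at crop (385,265), and the post stands at crop (420,390). I lower it past the tip first.

Emit:
play_rows(targets=[{"grip": 200,"linear": [0,0,-3],"delta_rot": [0,0,0]},{"grip": 200,"linear": [0,0,-5],"delta_rot": [0,0,0]},{"grip": 200,"linear": [0,0,-6],"delta_rot": [0,0,0]},{"grip": 200,"linear": [0,0,-7],"delta_rot": [0,0,0]},{"grip": 200,"linear": [0,0,-7],"delta_rot": [0,0,0]},{"grip": 200,"linear": [0,0,-7],"delta_rot": [0,0,0]}])

```text
time: 7.25
ee_pos: [0.5558, -0.0433, 0.079]
tcp_rot: [180.0, 0.0, 160.0]
wrist_force: [0.0, 0.2, -0.6]
opening: 0.0404
grasp_force: 30.7
```

Underside about 75 mm, so it is over the tip with no force. Lower on.

Emit:
play_rows(targets=[{"grip": 200,"linear": [0,0,-1.2],"delta_rot": [0,0,0]},{"grip": 200,"linear": [0,0,-2.4],"delta_rot": [0,0,0]},{"grip": 200,"linear": [0,0,-3.4],"delta_rot": [0,0,0]},{"grip": 200,"linear": [0,0,-3.9],"delta_rot": [0,0,0]},{"grip": 200,"linear": [0,0,-4.2],"delta_rot": [0,0,0]},{"grip": 200,"linear": [0,0,-4.3],"delta_rot": [0,0,0]},{"grip": 200,"linear": [0,0,-4.3],"delta_rot": [0,0,0]}])

```text
time: 7.95
ee_pos: [0.5556, -0.0433, 0.0354]
tcp_rot: [180.0, 0.0, 160.0]
wrist_force: [-0.1, 0.8, 0.4]
opening: 0.04
grasp_force: 30.7
```

Emit:
play_rows(targets=[{"grip": 200,"linear": [0,0,-0.1],"delta_rot": [0,0,0]},{"grip": 200,"linear": [0,0,-0.1],"delta_rot": [0,0,0]},{"grip": 200,"linear": [0,0,-0.1],"delta_rot": [0,0,0]}])

```text
time: 8.25
ee_pos: [0.5556, -0.0433, 0.0345]
tcp_rot: [180.0, 0.0, 160.0]
wrist_force: [-0.5, -0.6, -1.1]
opening: 0.0402
grasp_force: 30.7
```

Emit:
play_rows(targets=[{"grip": 75,"linear": [0,0,0],"delta_rot": [0,0,0]},{"grip": 75,"linear": [0,0,0],"delta_rot": [0,0,0]},{"grip": 75,"linear": [0,0,0],"delta_rot": [0,0,0]},{"grip": 75,"linear": [0,0,0],"delta_rot": [0,0,0]},{"grip": 75,"linear": [0,0,2],"delta_rot": [0,0,0]},{"grip": 75,"linear": [0,0,5],"delta_rot": [0,0,0]},{"grip": 75,"linear": [0,0,9],"delta_rot": [0,0,0]},{"grip": 75,"linear": [0,0,12],"delta_rot": [0,0,0]},{"grip": 75,"linear": [0,0,12],"delta_rot": [0,0,0]}])

```text
time: 9.15
ee_pos: [0.5573, -0.0434, 0.1591]
tcp_rot: [179.9, 0.4, 160.0]
wrist_force: [0.2, -0.3, -0.3]
opening: 0.0603
grasp_force: 0.0
```

```bash
python3 - <<'E'
from m import *
P=[bot.camera(n) for n in("top","scene")]
for p in P:
    W=cloud(p); b=np.nanmedian(W[np.hypot(W[...,0]-.5,W[...,1]-.28)<.02][:,2])
    print("washer",face(W,(.451,.349),.0045+b,.011+b,.032),"bush",face(W,(.439,.2118),.017+b,.023+b),"spacer on post",face(W,(.555,-.043),.052+b,.059+b,.03),b)
    c=p["color"].astype(int)
    for x in bot.trace(p,"washer"):
        u=np.argwhere(x["pixels"]); print(x["conf"],x["box"],c[x["pixels"]].mean(0), atz(p,(x["box"][0]+x["box"][2])/2,(x["box"][1]+x["box"][3])/2,.006))
E
```

```text
washer [  0.4491   0.3497   0.007    0.0311 293.    ] bush [  0.4381   0.2108   0.0187   0.0188 101.    ] spacer on post [  0.5532  -0.0439   0.0544   0.0214 153.    ] -0.0007452821719786673
0.9 [204.7, 246.2, 229.6, 271.2] [120.9704 101.8254  51.6391] [0.3586 0.3365 0.006 ]
0.76 [202.1, 205.4, 226.1, 237.0] [101.9703  96.7568  95.3216] [0.4437 0.3477 0.006 ]
0.53 [162.5, 197.4, 185.3, 218.0] [168.6169 156.4351  58.9708] [0.4736 0.4413 0.006 ]
washer [  0.451    0.35     0.0056   0.0286 231.    ] bush [ 0.4404  0.2109  0.0175  0.0202 84.    ] spacer on post [  0.555   -0.0436   0.053    0.021  124.    ] -0.0021650248536594363
0.83 [453.7, 225.6, 476.0, 245.8] [170.2736 146.8365  66.7893] [0.4838 0.4416 0.006 ]
0.81 [409.1, 187.9, 429.2, 207.6] [115.387   95.8174  47.5783] [0.3722 0.3366 0.006 ]
0.52 [415.1, 213.3, 437.0, 231.4] [98.4778 92.8852 90.6074] [0.4562 0.3525 0.006 ]
```

The spacer sits on the post at (0.554, -0.0437), top 55 mm. Next is the grey washer at (0.450, 0.3495), with the fingers held to 70 mm because of the nearby yellow one.

Emit:
play_rows(targets=[{"grip": 45,"linear": [-1,4,0],"delta_rot": [0,0,0]},{"grip": 45,"linear": [-2,8,0],"delta_rot": [0,0,0]},{"grip": 45,"linear": [-3,12.5,0],"delta_rot": [0,0,0]},{"grip": 45,"linear": [-4.2,17,0],"delta_rot": [0,0,0]},{"grip": 45,"linear": [-5.4,21.5,0],"delta_rot": [0,0,0]},{"grip": 45,"linear": [-6.6,26,0],"delta_rot": [0,0,0]},{"grip": 45,"linear": [-7.8,30.5,0],"delta_rot": [0,0,0]},{"grip": 45,"linear": [-9,34.5,0],"delta_rot": [0,0,0]},{"grip": 45,"linear": [-10,38,-2],"delta_rot": [0,0,0]},{"grip": 45,"linear": [-10.5,39.3,-4],"delta_rot": [0,0,0]}])

```text
time: 10.35
ee_pos: [0.449, 0.3524, 0.1125]
tcp_rot: [-180.0, -0.1, 160.1]
wrist_force: [0.2, -0.6, -0.1]
opening: 0.0703
grasp_force: 0.0
```

Emit:
play_rows(targets=[{"grip": 45,"linear": [0,0,-4],"delta_rot": [0,0,0]},{"grip": 45,"linear": [0,0,-7],"delta_rot": [0,0,0]},{"grip": 45,"linear": [0,0,-9],"delta_rot": [0,0,0]},{"grip": 45,"linear": [0,0,-10],"delta_rot": [0,0,0]},{"grip": 45,"linear": [0,0,-10.8],"delta_rot": [0,0,0]},{"grip": 45,"linear": [0,0,-11.2],"delta_rot": [0,0,0]},{"grip": 45,"linear": [0,0,-11.2],"delta_rot": [0,0,0]}])

```text
time: 11.05
ee_pos: [0.4506, 0.3497, 0.0024]
tcp_rot: [180.0, 0.0, 160.0]
wrist_force: [0.0, -0.5, 0.2]
opening: 0.0703
grasp_force: 0.0
```

Emit:
play_rows(targets=[{"grip": 45,"linear": [0,0,-0.3],"delta_rot": [0,0,0]},{"grip": 45,"linear": [0,0,-0.3],"delta_rot": [0,0,0]},{"grip": 170,"linear": [0,0,-0.3],"delta_rot": [0,0,0]},{"grip": 170,"linear": [0,0,-0.3],"delta_rot": [0,0,0]},{"grip": 170,"linear": [0,0,-0.3],"delta_rot": [0,0,0]},{"grip": 170,"linear": [0,0,-0.3],"delta_rot": [0,0,0]},{"grip": 170,"linear": [0,0,-0.3],"delta_rot": [0,0,0]},{"grip": 170,"linear": [0,0,-0.3],"delta_rot": [0,0,0]}], force=30)

```text
time: 11.85
ee_pos: [0.4508, 0.3499, 0.0003]
tcp_rot: [179.9, 0.0, 160.0]
wrist_force: [-1.3, -0.4, 5.9]
opening: 0.052
grasp_force: 30.2
```

Emit:
play_rows(targets=[{"grip": 170,"linear": [0,0,2],"delta_rot": [0,0,0]},{"grip": 170,"linear": [0,0,5],"delta_rot": [0,0,0]},{"grip": 170,"linear": [0,0,9],"delta_rot": [0,0,0]},{"grip": 170,"linear": [0,0,13],"delta_rot": [0,0,0]},{"grip": 170,"linear": [0,0,15],"delta_rot": [0,0,0]},{"grip": 170,"linear": [1,-4,15],"delta_rot": [0,0,0]},{"grip": 170,"linear": [2,-8,15],"delta_rot": [0,0,0]},{"grip": 170,"linear": [3,-12,15],"delta_rot": [0,0,0]},{"grip": 170,"linear": [4,-16,15],"delta_rot": [0,0,0]},{"grip": 170,"linear": [5.4,-20,15],"delta_rot": [0,0,0]}])

```text
time: 12.85
ee_pos: [0.5045, 0.1482, 0.1498]
tcp_rot: [180.0, 0.0, 160.0]
wrist_force: [0.8, 0.4, -0.2]
opening: 0.0521
grasp_force: 31.5
```

Emit:
play_rows(targets=[{"grip": 170,"linear": [1,-4,0],"delta_rot": [0,0,0]},{"grip": 170,"linear": [2,-8,0],"delta_rot": [0,0,0]},{"grip": 170,"linear": [3,-12,0],"delta_rot": [0,0,0]},{"grip": 170,"linear": [4,-15.5,0],"delta_rot": [0,0,0]},{"grip": 170,"linear": [5,-18,0],"delta_rot": [0,0,0]},{"grip": 170,"linear": [5,-19.3,0],"delta_rot": [0,0,0]},{"grip": 170,"linear": [5,-19.3,0],"delta_rot": [0,0,0]},{"grip": 170,"linear": [5,-19.3,0],"delta_rot": [0,0,0]}])

```text
time: 13.65
ee_pos: [0.5542, -0.0428, 0.1494]
tcp_rot: [180.0, -0.0, 160.0]
wrist_force: [-0.3, -0.2, -0.5]
opening: 0.0516
grasp_force: 31.5
```

```bash
python3 - <<'E'
from m import *
p=bot.camera("scene"); o=bot.get_obs();print(o["ee_pos"],o["opening"],o["grasp_force"])
save("g3.png",cv2.resize(p["color"][120:260,150:330],None,fx=4,fy=4,interpolation=3))
E
```

```text
[ 0.5542 -0.0424  0.1494] 0.05163511142098937 31.461647003889084
```

View pics/g3.png

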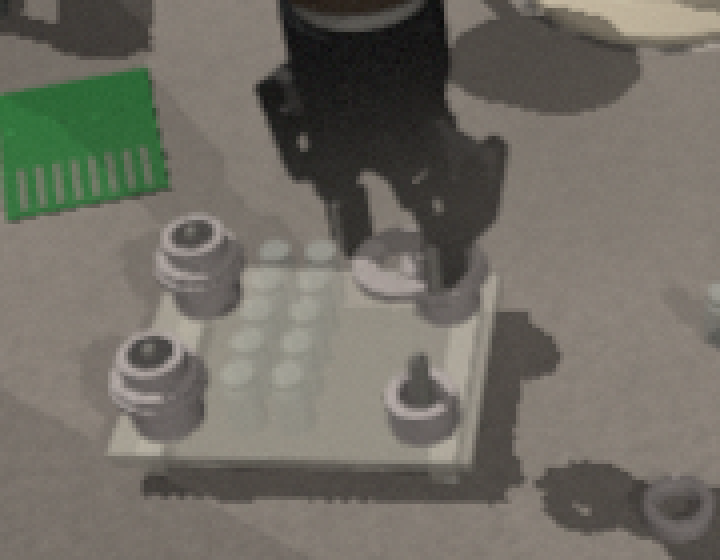

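The grey washer is level in the grip at crop (400,265), and the spacer is seated round the post at crop (420,405). I lower the washer.

Emit:
play_rows(targets=[{"grip": 170,"linear": [0,0,-2.5],"delta_rot": [0,0,0]},{"grip": 170,"linear": [0,0,-4.5],"delta_rot": [0,0,0]},{"grip": 170,"linear": [0,0,-6],"delta_rot": [0,0,0]},{"grip": 170,"linear": [0,0,-7.2],"delta_rot": [0,0,0]},{"grip": 170,"linear": [0,0,-8.2],"delta_rot": [0,0,0]},{"grip": 170,"linear": [0,0,-8.8],"delta_rot": [0,0,0]},{"grip": 170,"linear": [0,0,-9.1],"delta_rot": [0,0,0]},{"grip": 170,"linear": [0,0,-9.2],"delta_rot": [0,0,0]},{"grip": 170,"linear": [0,0,-9.2],"delta_rot": [0,0,0]}])

```text
time: 14.6
ee_pos: [0.5547, -0.0434, 0.0577]
tcp_rot: [180.0, 0.0, 159.9]
wrist_force: [-0.0, -0.3, -0.6]
opening: 0.052
grasp_force: 31.5
```

Emit:
play_rows(targets=[{"grip": 170,"linear": [0,0,-0.1],"delta_rot": [0,0,0]},{"grip": 170,"linear": [0,0,-0.2],"delta_rot": [0,0,0]},{"grip": 170,"linear": [0,0,-0.2],"delta_rot": [0,0,0]}])

```text
time: 14.9
ee_pos: [0.5547, -0.0434, 0.0555]
tcp_rot: [180.0, 0.0, 160.0]
wrist_force: [-0.1, 0.2, 0.5]
opening: 0.0518
grasp_force: 31.5
```

Emit:
play_rows(targets=[{"grip": 45,"linear": [0,0,0],"delta_rot": [0,0,0]},{"grip": 45,"linear": [0,0,0],"delta_rot": [0,0,0]},{"grip": 45,"linear": [0,0,0],"delta_rot": [0,0,0]},{"grip": 45,"linear": [0,0,0],"delta_rot": [0,0,0]},{"grip": 45,"linear": [0,0,2],"delta_rot": [0,0,0]},{"grip": 45,"linear": [0,0,5],"delta_rot": [0,0,0]},{"grip": 45,"linear": [0,0,8],"delta_rot": [0,0,0]},{"grip": 45,"linear": [0,0,10],"delta_rot": [0,0,0]},{"grip": 45,"linear": [0,0,10],"delta_rot": [0,0,0]},{"grip": 45,"linear": [0,0,10],"delta_rot": [0,0,0]}])

```text
time: 15.9
ee_pos: [0.5546, -0.0433, 0.1552]
tcp_rot: [180.0, 0.0, 160.0]
wrist_force: [-0.2, 0.9, -1.0]
opening: 0.0701
grasp_force: 0.0
```

```bash
python3 - <<'E'
from m import *
for n in("top","scene"):
    p=bot.camera(n); W=cloud(p); b=np.nanmedian(W[np.hypot(W[...,0]-.5,W[...,1]-.28)<.02][:,2])
    print("bush",face(W,(.439,.2118),.017+b,.023+b),"washer on post",face(W,(.555,-.043),.059+b,.068+b,.035),b)
print(bot.get_obs()["ee_pos"])
E
```

```text
bush [ 0.438   0.2112  0.0192  0.0189 97.    ] washer on post [  0.5526  -0.0446   0.0624   0.0273 342.    ] -0.00023710121824938035
bush [ 0.4403  0.2119  0.0176  0.0194 78.    ] washer on post [  0.5552  -0.0449   0.0611   0.0284 269.    ] -0.001891706126267212
[ 0.554  -0.0433  0.154 ]
```

Emit:
play_rows(targets=[{"grip": 45,"linear": [-2,4,0],"delta_rot": [0,0,0]},{"grip": 45,"linear": [-4,8,0],"delta_rot": [0,0,0]},{"grip": 45,"linear": [-6,12,0],"delta_rot": [0,0,0]},{"grip": 45,"linear": [-8,16.5,0],"delta_rot": [0,0,0]},{"grip": 45,"linear": [-9.5,20.5,0],"delta_rot": [0,0,0]},{"grip": 45,"linear": [-11,24,0],"delta_rot": [0,0,0]},{"grip": 45,"linear": [-11.5,25.5,0],"delta_rot": [0,0,0]},{"grip": 45,"linear": [-11.5,25.5,-3],"delta_rot": [0,0,0]},{"grip": 45,"linear": [-11.5,25.5,-6],"delta_rot": [0,0,0]},{"grip": 45,"linear": [-11.5,25.5,-9],"delta_rot": [0,0,0]}])

```text
time: 17.0
ee_pos: [0.4387, 0.2117, 0.0631]
tcp_rot: [-180.0, -0.1, 160.0]
wrist_force: [-0.1, 0.5, 0.3]
opening: 0.0707
grasp_force: 0.0
```

Emit:
play_rows(targets=[{"grip": 45,"linear": [0,0,-2.5],"delta_rot": [0,0,0]},{"grip": 45,"linear": [0,0,-4],"delta_rot": [0,0,0]},{"grip": 45,"linear": [0,0,-5],"delta_rot": [0,0,0]},{"grip": 45,"linear": [0,0,-5.6],"delta_rot": [0,0,0]},{"grip": 45,"linear": [0,0,-5.6],"delta_rot": [0,0,0]},{"grip": 45,"linear": [0,0,-5.6],"delta_rot": [0,0,0]}])

```text
time: 17.6
ee_pos: [0.44, 0.2119, 0.0101]
tcp_rot: [180.0, 0.0, 160.0]
wrist_force: [0.2, 0.6, 0.5]
opening: 0.0702
grasp_force: 0.0
```

Emit:
play_rows(targets=[{"grip": 210,"linear": [0,0,0],"delta_rot": [0,0,0]},{"grip": 210,"linear": [0,0,0],"delta_rot": [0,0,0]},{"grip": 210,"linear": [0,0,0],"delta_rot": [0,0,0]},{"grip": 210,"linear": [0,0,0],"delta_rot": [0,0,0]},{"grip": 210,"linear": [0,0,0],"delta_rot": [0,0,0]},{"grip": 210,"linear": [0,0,0],"delta_rot": [0,0,0]},{"grip": 210,"linear": [0,0,0],"delta_rot": [0,0,0]},{"grip": 210,"linear": [0,0,0],"delta_rot": [0,0,0]}], force=30)

```text
time: 18.4
ee_pos: [0.4399, 0.2119, 0.0102]
tcp_rot: [180.0, 0.1, 160.0]
wrist_force: [-2.0, -0.9, 5.3]
opening: 0.0365
grasp_force: 29.5
```

Emit:
play_rows(targets=[{"grip": 210,"linear": [0,0,2],"delta_rot": [0,0,0]},{"grip": 210,"linear": [0,0,5],"delta_rot": [0,0,0]},{"grip": 210,"linear": [0,0,9],"delta_rot": [0,0,0]},{"grip": 210,"linear": [0,0,13],"delta_rot": [0,0,0]},{"grip": 210,"linear": [0,0,15],"delta_rot": [0,0,0]},{"grip": 210,"linear": [2,-4,15],"delta_rot": [0,0,0]},{"grip": 210,"linear": [4,-8,15],"delta_rot": [0,0,0]},{"grip": 210,"linear": [6,-12,15],"delta_rot": [0,0,0]},{"grip": 210,"linear": [8,-16,15],"delta_rot": [0,0,0]},{"grip": 210,"linear": [9,-19,15],"delta_rot": [0,0,0]}])

```text
time: 19.4
ee_pos: [0.5305, 0.0194, 0.1593]
tcp_rot: [-180.0, 0.0, 159.9]
wrist_force: [-0.2, 1.0, -0.8]
opening: 0.0365
grasp_force: 30.1
```

Emit:
play_rows(targets=[{"grip": 210,"linear": [1,-3,0],"delta_rot": [0,0,0]},{"grip": 210,"linear": [2,-5.5,0],"delta_rot": [0,0,0]},{"grip": 210,"linear": [2.5,-6.5,0],"delta_rot": [0,0,0]},{"grip": 210,"linear": [2.5,-6.5,0],"delta_rot": [0,0,0]},{"grip": 210,"linear": [2.5,-6.5,0],"delta_rot": [0,0,0]}])

```text
time: 19.9
ee_pos: [0.5543, -0.0427, 0.1593]
tcp_rot: [180.0, -0.0, 160.0]
wrist_force: [0.0, 0.1, -0.8]
opening: 0.0362
grasp_force: 30.1
```

```bash
python3 - <<'E'
from m import *
p=bot.camera("scene"); o=bot.get_obs();print(o["ee_pos"],o["opening"],o["grasp_force"])
save("g4.png",cv2.resize(p["color"][120:260,150:330],None,fx=4,fy=4,interpolation=3))
E
```

```text
[ 0.5542 -0.0423  0.1593] 0.03641521222478731 30.115514136850834
```

View pics/g4.png

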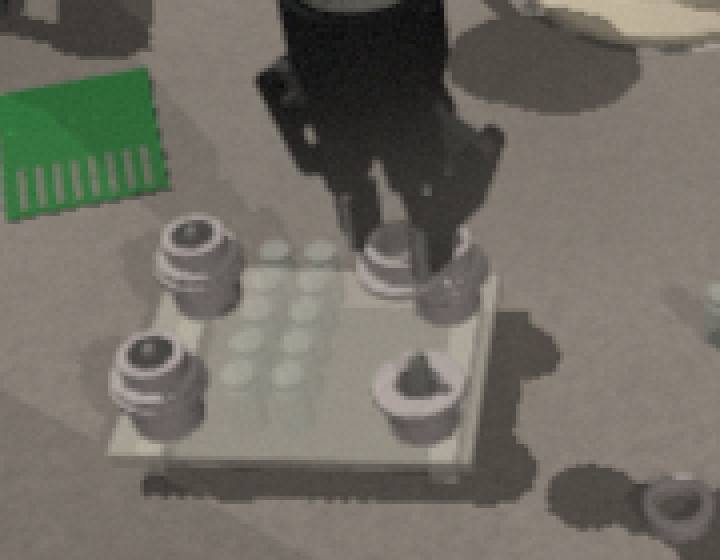

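The bushing is held flange down at crop (395,265), above the washer at (420,390). I lower it.

Emit:
play_rows(targets=[{"grip": 210,"linear": [0,0,-2.5],"delta_rot": [0,0,0]},{"grip": 210,"linear": [0,0,-4.5],"delta_rot": [0,0,0]},{"grip": 210,"linear": [0,0,-5.8],"delta_rot": [0,0,0]},{"grip": 210,"linear": [0,0,-6.8],"delta_rot": [0,0,0]},{"grip": 210,"linear": [0,0,-7.6],"delta_rot": [0,0,0]},{"grip": 210,"linear": [0,0,-8.2],"delta_rot": [0,0,0]},{"grip": 210,"linear": [0,0,-8.5],"delta_rot": [0,0,0]},{"grip": 210,"linear": [0,0,-8.5],"delta_rot": [0,0,0]},{"grip": 210,"linear": [0,0,-8.5],"delta_rot": [0,0,0]}])

```text
time: 20.85
ee_pos: [0.5547, -0.0434, 0.0747]
tcp_rot: [180.0, 0.0, 160.0]
wrist_force: [0.6, -0.2, 0.3]
opening: 0.0365
grasp_force: 30.1
```

Emit:
play_rows(targets=[{"grip": 210,"linear": [0,0,-0.1],"delta_rot": [0,0,0]},{"grip": 210,"linear": [0,0,-0.1],"delta_rot": [0,0,0]},{"grip": 75,"linear": [0,0,-0.1],"delta_rot": [0,0,0]},{"grip": 75,"linear": [0,0,-0.1],"delta_rot": [0,0,0]},{"grip": 75,"linear": [0,0,-0.1],"delta_rot": [0,0,0]},{"grip": 75,"linear": [0,0,-0.1],"delta_rot": [0,0,0]},{"grip": 75,"linear": [0,0,-0.1],"delta_rot": [0,0,0]}])

```text
time: 21.55
ee_pos: [0.5545, -0.0433, 0.0733]
tcp_rot: [180.0, 0.0, 160.0]
wrist_force: [0.5, -0.2, 0.7]
opening: 0.0602
grasp_force: 0.0
```

Emit:
play_rows(targets=[{"grip": 75,"linear": [0,0,2],"delta_rot": [0,0,0]},{"grip": 75,"linear": [0,0,5],"delta_rot": [0,0,0]},{"grip": 75,"linear": [0,0,9],"delta_rot": [0,0,0]},{"grip": 75,"linear": [-2,3,12],"delta_rot": [0,0,0]},{"grip": 75,"linear": [-5,6,14],"delta_rot": [0,0,0]},{"grip": 75,"linear": [-7,9,14],"delta_rot": [0,0,0]},{"grip": 75,"linear": [-7,9,14],"delta_rot": [0,0,0]},{"grip": 75,"linear": [-7,9,14],"delta_rot": [0,0,0]}])

```text
time: 22.35
ee_pos: [0.4845, 0.0471, 0.2136]
tcp_rot: [180.0, 0.1, 160.0]
wrist_force: [0.2, 0.2, 0.6]
opening: 0.0603
grasp_force: 0.0
```

```bash
python3 - <<'E'
from m import *
for n in("top","scene"):
    p=bot.camera(n); W=cloud(p); b=np.nanmedian(W[np.hypot(W[...,0]-.5,W[...,1]-.28)<.02][:,2])
    print("bush",face(W,(.555,-.043),.079+b,.0865+b,.03),b)
    for c,h in [((.5725,.108),.012),((.563,.231),.014)]: print(face(W,c,h-.003+b,h+.003+b,.03))
save("g5.png",cv2.resize(p["color"][165:280,170:490],None,fx=2.5,fy=2.5,interpolation=3))
E
```

```text
bush [ 0.  0. nan  0.  0.] -0.0010484922507498773
[ 0.5706  0.1093  0.0107  0.0205 78.    ]
[  0.5633   0.2316   0.0133   0.0204 177.    ]
bush [  0.5558  -0.0438   0.0808   0.0201 128.    ] -0.001988193237414615
[  0.5743   0.11     0.0096   0.0218 137.    ]
[  0.5649   0.2315   0.0122   0.0208 182.    ]
  return _methods._mean(a, axis=axis, dtype=dtype,
  ret = ret.dtype.type(ret / rcount)
```

View pics/g5.png

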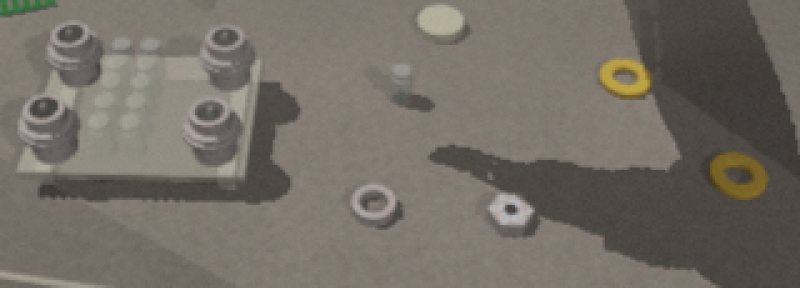

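The fourth stack at crop (212,130) matches the other three, with its top at 82.8 mm. The short spacer (375,204), nut (511,212), vial (402,80) and both yellow washers are where they were. I hand the job in.

```bash
python3 -c "
from workcell import bot
print(bot.job_done())"
```

```text
the job is handed in; nothing more can be done
None
```

The tall spacer, grey washer and flange-down bushing are stacked on the bare post in that order, matching the other three; the job was handed in at about 22 s, no bystander was picked up, and no verdict came back.

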